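# Index the machining slide to its second station

## Robot

A 7-joint arm with a two-finger parallel gripper is mounted at the origin on the work surface. World frame = base frame: x ahead of the robot, y to its left, z up, the work surface at z = 0. Lengths are in m, angles in rad, forces in N, time in s.
With the tool pointing down it reaches from about 0.425 to 0.8 m from the base axis. Payload 8.3 kg.
Tool frame: the origin (TCP) lies midway between the tips of the shut fingers; the grasp point (between the pads) lies behind it (grasp_offset is the z of the grasp point in the tool frame, in m); z points along the fingers, y is the line along which they close (so a half turn about z gives the same grasp; the last joint's range is limited). The gripper opens to 85 mm and grips with 20 to 120 N. Pads are 22 mm wide; open, the fingers measure 114 mm over their backs; the gripper's body (76 mm by 85 mm) begins 54 mm behind the grasp point. The pads swing forward as they close: fully open they stand 13 mm farther back than shut.
Start: joints at [-1.348, 0.383, 0.016, 1.37, -0.006, 1.388, -0.046], TCP at [0.176, 0.6, 0.199] pointing down, gripper open.
Joint ranges: [-2.95, 2.95], [-0.25, 2.06], [-1.52, 1.56], [0.18, 2.33], [-1.44, 4.58], [0.02, 2.06], [-3.01, 3.01]. Speed limits (rad/s): [2.39, 2.39, 3.01, 3.01, 3.14, 3.14, 3.14].

## Interface

Orientations are given as a rotation vector (axis times angle).
In Python, from rig import * gives the robot as it stands. The module is installed in compiled form; this text tells all that it offers.
- The arm moves only by the tool carry_out, never from a script. Its argument "motion" is a list of rows, each an object with "delta_pos": the shift along the tool's x, y, z in cm, a list of three; "spin": the turn about the tool's z in rad. In form: [{"delta_pos": [tx, ty, tz], "spin": spin}, ...]. A call has 1 to 20 rows; each row is the pose to reach, as a shift and turn from the pose commanded when the call began, along the tool's axes at that moment; what a row does not reach only later rows make up. A row lasts 1/12 s, in which the tool goes at most 41.7 mm and 7.16 degrees, less where a joint would pass 70% of its speed; a pose out of reach is approached as far as the arm can. A call with a gripper value outside its range is refused whole. "gripper" is the finger opening in cm, from 0 to 8.54, set as the call begins (left out, the last holds). The fingers move at their own pace and stop on an object; "grip_force" is the grip in N (left out, the last holds). Time passes only in rows, so rows that repeat a pose let the fingers close. It gives the time, the measured TCP pose, the force, the opening and the grip force at its end, in the units of the state.
- state(): the state, without advancing time (a new reading comes with each control period).
- camera(name): name is "scene" or "side" or "wrist"; returns (picture, depth): 480x640x3 uint8, blue, green, red; 480x640 float32, m along the optical axis (not along the pixel's ray), 0 where there is no reading.
- camera_info(name): a dict with "fx", "fy", "cx", "cy" (pixels), "world_from_camera" (4x4, takes a point from camera to world coordinates). Camera axes: x right, y down, z forward; pixel columns grow to the right and rows downward; lengths in m; the calibration is good to about 2 mm. A picture is of the moment at which its call begins: read the wrist's pose just before it. camera_info takes no time and is no camera call; for the wrist camera it gives the pose at the moment of the call.
- finish_job(): hands the job in; it is judged then, once.
The state is a dict: "time": time; "qpos": joint angles; "joint_velocities": joint speeds; "tau": joint torques, N m; "ee_pos": TCP position; "ee_rot": TCP orientation; "contact_force": force on the tool from outside, world axes, zero at the start; "moment": the same for the moment, N m; "finger_gap": finger opening in m; "finger_force": force on a finger pad.
Only numpy, scipy, OpenCV 4.12 (cv2) and the standard library are available. Lean on these libraries where they do the work, as an engineer would, in place of code of your own. Each camera call takes 0.05 s, during which the arm holds its last target. There are 200 camera calls.

## Task

Unlock this fixture by pushing its orange clamp lever clockwise (seen from above) until it clicks over, draw the slide across by its blue tab, out of its detent and all the way until it clicks in at the far stop, then push the lever back until it clicks locked again. Keep the steel shaft standing on the slide all the time, and leave the other parts on the bench where they are.

Things in the scene. Friction and masses are not known exactly. Their poses are not given: they have to be found in the camera images.
- fixture: dark steel base plate, fixed to the bench, x -130 to +100, y -150 to +150, 16 mm thick. Origin on the bench surface; its x axis points across the slide away from the lever, its y axis is the way the slide must travel, z up. A grey spring housing (22 by 32 mm, top 50 mm above the bench) stands at x +84, y 0; the grey lever post (diameter 44 mm) at x -105, y 0
- lever_pivot (a point): on the vertical axis of the clamp lever, at the top of its hub (68 mm above the bench; hub diameter 36 mm, with a steel cam that reaches 32 mm from the axis and runs against a brass spring roller in a grey housing 72 mm from the axis on the fixture's +y side, top 70 mm above the bench)
- lever_grip (a point): centre of the top of the lever's upright orange grip: a post of diameter 24 mm whose top is 120 mm and foot 66 mm above the bench, 90 mm from the pivot axis. The flat arm under it spans 57 to 68 mm above the bench, 16 mm wide
- lever (a joint): angle of the clamp lever, rad: 0 = locked, growing clockwise from above to 1.047 = open. Bistable: about 6 N at the grip takes it past the middle (0.52), then it snaps on to the end. Locked, the arm points along the fixture's -y, turned 15 degrees towards +x; open, midway between -y and -x. Locked, a bolt holds the slide; it can be locked only with the slide fully at either end
- slide (a joint): travel of the slide along the fixture's +y, m: 0 = first station, 0.100 = second station (stop). A spring ball holds it at each end: it takes about 8 to 12 N to leave (over the first 15 mm) and to click in (over the last 22 mm)
- slide_tab (a point): centre of the top edge of the slide's blue upright tab: a plate 12 mm thick along the fixture's y, 50 mm wide along its x, from 40 to 115 mm above the bench. The aluminium slide plate is 100 (x) by 140 (y) by 12 mm, its top 40 mm above the bench, its centre 60 mm behind the tab (fixture's -y)
- slide_pad (a point): centre of the round black pad on top of the slide plate (40 mm above the bench), diameter 68 mm, 90 mm behind the tab (fixture's -y) and 15 mm towards the fixture's +x
- shaft: turned steel shaft, 0.65 kg, standing loose on the slide's black pad: diameter 44 mm, 60 mm tall, with a neck of diameter 20 mm up to 85 mm. Origin at the centre of its underside, z along its axis
- bushing: cream plastic bushing, diameter 64 mm, 45 mm tall, standing on the bench beside the fixture; origin under its centre. Leave alone
- drilled_bar: steel bar with two holes, 120 (x) by 34 (y) by 26 mm, lying on the bench beside the fixture; origin under its centre. Leave alone
- gauge_block: wooden block 60 by 60 by 50 mm with a steel plug (diameter 44 mm) on it, 85 mm tall in all, on the bench beside the fixture; origin under its centre. Leave alone
Mind the look-alikes: they are no part of the job. What is shaped like the shaft but purple or yellow is not meant.

How it is judged:
On the way, in this order (a step that is already met when the one before it is completed fails the run):
1. the lever is clicked fully open while the slide is still at its first station (value of joint lever above 0.9 rad and value of joint slide below 0.02 m), for 0.2 s.
2. the slide is clicked in at its second station, with the lever still open (value of joint lever above 0.9 rad and value of joint slide above 0.094 m), for 0.2 s.
At the end, for the whole second after the job is handed in: lever locked (under 0.1 rad), slide at its second station (beyond 94 mm), shaft upright (within 0.1 rad), at rest on the slide, its axis within 35 mm of the centre of the black pad (value of joint lever below 0.1 rad and value of joint slide above 0.094 m and angle between shaft's own z axis and vertical below 0.1 rad and horizontal distance between shaft and slide_pad below 0.035 m and z of shaft in the frame of slide_pad below 0.005 m and linear speed of shaft below 0.02 m/s); the robot touches nothing.
It fails at once if the shaft is tipped (0.35 rad) (angle between shaft's own z axis and vertical above 0.35 rad).
It fails at once if the bushing is moved more than 30 mm (distance of bushing from where it was at the start of the episode above 0.03 m).
It fails at once if the drilled bar is moved more than 30 mm (distance of drilled_bar from where it was at the start of the episode above 0.03 m).
It fails at once if the gauge block is moved more than 30 mm (distance of gauge_block from where it was at the start of the episode above 0.03 m).
It also fails if it takes over 64 s, if anything falls off the work surface, if the arm or the gripper's body presses on something with over 40 N, if the wrist force passes 120 N, or if a joint passes its speed limit or range.

## Working session

There is one attempt and no reset: what is moved stays moved. The work goes in short steps, Python scripts to look and compute and a tool call to move; the robot and the scene stay as the last step left them, time stands still between calls to the robot, and variables do not carry over. Pictures are saved under pics/ and viewed, at most 10 in all, crops included, and the job is handed in when it is done.

Besides the shell and the picture viewer there is one more tool, called after ">>>" by a JSON object that holds its "fn" and its "kwargs", one argument or row to a line. carry_out: Moves the arm, as the interface text tells. Its arguments: {"type":"object","properties":{"motion":{"type":"array"},"gripper":{"type":"number"},"grip_force":{"type":"number"}},"required":["motion"]}

```bash
mkdir -p pics; python3 - <<'E'
from rig import *
import cv2,numpy as np
s=state(); print({k:np.round(v,3) for k,v in s.items()})
for n in("scene","side"):
    p,d=camera(n); i=camera_info(n); np.savez(n+"0.npz",p=p,d=d,**{k:i[k] for k in i}); cv2.imwrite(f"pics/{n}0.png",p); print(n,i['fx'],np.round(i["world_from_camera"],3).tolist())
E
```

```text
{'time': np.float64(0.0), 'qpos': array([-1.348,  0.384,  0.016,  1.371, -0.006,  1.388, -0.046]), 'joint_velocities': array([ 0.001,  0.002, -0.   , -0.001, -0.001, -0.   , -0.001]), 'tau': array([ 0.0000e+00, -6.2759e+01,  8.4400e-01, -3.7183e+01,  1.7000e-02,
        1.4000e-02, -0.0000e+00]), 'ee_pos': array([0.176, 0.599, 0.198]), 'ee_rot': array([-4.470e-01, -3.109e+00,  3.000e-03]), 'contact_force': array([ 0.253,  0.579, -0.212]), 'moment': array([-0.005,  0.007, -0.003]), 'finger_force': np.float64(0.0), 'finger_gap': np.float64(0.085)}
scene 606.7406079848741 [[0.342, 0.813, -0.472, 1.206], [0.94, -0.292, 0.176, -0.201], [0.005, -0.504, -0.864, 1.243], [0.0, 0.0, 0.0, 1.0]]
side 448.14744676329644 [[0.997, -0.05, 0.064, 0.559], [-0.081, -0.555, 0.828, -0.586], [-0.006, -0.83, -0.558, 0.519], [0.0, 0.0, 0.0, 1.0]]
```

View pics/scene0.png

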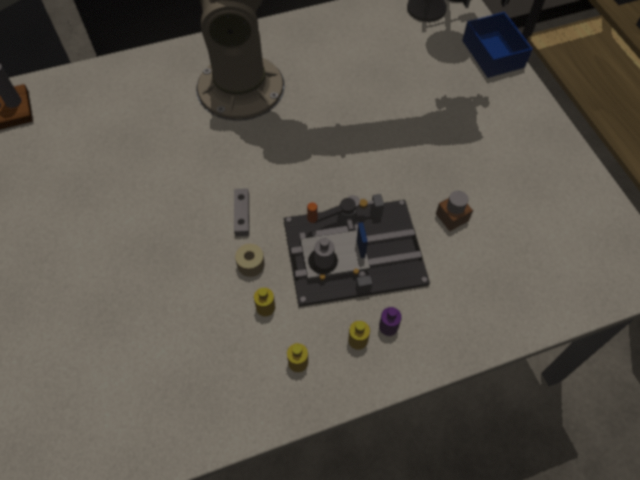

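View pics/side0.png

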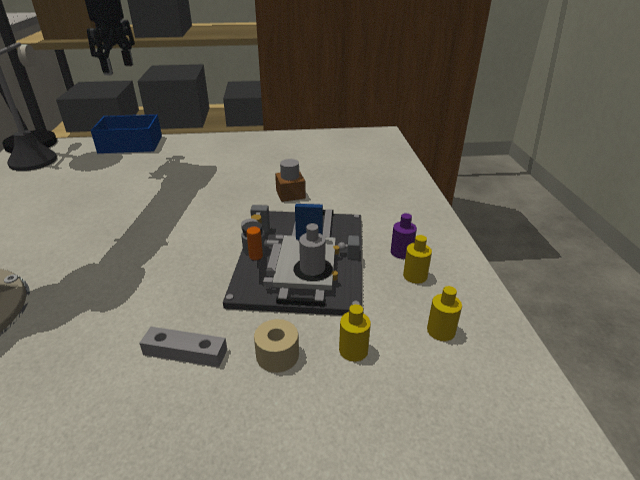

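The scene view shows the orange grip at (312,211), the hub at (348,206), the blue tab at (363,238) and the shaft at (323,252). In the side view the grip is at (254,243), the tab at (309,222) and the shaft at (312,255).

```bash
cat > h.py <<'E'
import cv2,numpy as np
def cloud(n,f):
    z=np.load(f); p,d=z['p'],z['d']; v,u=np.mgrid[:480,:640]
    c=np.stack([(u-z['cx'])/z['fx']*d,(v-z['cy'])/z['fy']*d,d,np.ones_like(d)],-1)
    return p,(c@z['world_from_camera'].T)[...,:3],d>0
E
python3 - <<'E'
from h import *
np.set_printoptions(precision=4,suppress=True)
for n in("scene","side"):
    p,w,ok=cloud(n,n+"0.npz"); h=cv2.cvtColor(p,cv2.COLOR_BGR2HSV)
    roi=ok&(w[...,2]>.02)&(w[...,2]<.14)&(abs(w[...,1])<.5)&(w[...,0]>.3)&(w[...,0]<.85)
    H,S,V=h[...,0].astype(int),h[...,1],h[...,2]
    for name,m in(("orange",(H<13)&(S>200)&(V>100)),("blue",(H>100)&(H<120)&(S>150))):
        m=m&roi; q=w[m]; print(n,name,m.sum(),'px',np.argwhere(m).mean(0)[::-1],'min',q.min(0),'max',q.max(0))
        t=q[q[:,2]>np.percentile(q[:,2],97)-.006]; print('  top',len(t),t.mean(0),t.min(0),t.max(0))
        if name=="blue": print('  top ends PCA',np.linalg.svd(t[:,:2]-t[:,:2].mean(0),full_matrices=False)[2][0])
    # base plate: dark grey at z 0.016
    m=(abs(w[...,2]-.016)<.008)&(V<90)&(S<70)&ok&(w[...,0]>.3)&(w[...,0]<.85)&(abs(w[...,1])<.4)
    m=cv2.morphologyEx(m.astype(np.uint8),cv2.MORPH_OPEN,np.ones((3,3)))
    k,l,st,_=cv2.connectedComponentsWithStats(cv2.dilate(m,np.ones((9,9)))); b=1+np.argmax(st[1:,4])
    q=w[(l==b)&(m>0)][:,:2].astype(np.float32); r=cv2.minAreaRect(q); print(n,'plate',r, np.median(w[(l==b)&(m>0)][:,2]))
    # steel top (shaft): points z>0.09..0.14 
    m=roi&(S<60)&(w[...,2]>.1)&(abs(w[...,1])<.25); print(n,'shaft top',m.sum(),np.median(w[m],0), 'bench z',np.median(w[(abs(w[...,2])<.02)&ok][:,2]))
E
```

```text
<stdin>:8: RuntimeWarning: Mean of empty slice.
  ret = um.true_divide(
Traceback (most recent call last):
ValueError: zero-size array to reduction operation minimum which has no identity
```

```bash
python3 - <<'E'
from h import *
np.set_printoptions(precision=4,suppress=True)
for n,pts in(("scene",[(312,211),(363,238),(323,245),(300,290),(410,280),(348,205)]),("side",[(254,243),(309,222),(312,255),(240,300),(312,228)])):
    p,w,ok=cloud(n,n+"0.npz"); h=cv2.cvtColor(p,cv2.COLOR_BGR2HSV)
    for u,v in pts: print(n,u,v,h[v,u],w[v,u],ok[v,u])
E
```

```text
scene 312 211 [ 10 173  65] [0.5214 0.0278 0.1161] True
scene 363 238 [110 157  70] [0.6222 0.1087 0.1138] True
scene 323 245 [ 6 19 67] [0.6162 0.0192 0.1269] True
scene 300 290 [ 8 22 47] [ 0.6475 -0.0462  0.0142] True
scene 410 280 [15 23 45] [0.7089 0.1942 0.0161] True
scene 348 205 [15 23 44] [0.5073 0.1203 0.072 ] True
side 254 243 [ 14 221  75] [0.5114 0.0197 0.1013] True
side 309 222 [109 164  45] [0.608  0.1073 0.0813] True
side 312 255 [30  5 56] [0.6048 0.002  0.0838] True
side 240 300 [ 0  4 62] [ 0.4827 -0.0205  0.0157] True
side 312 228 [  8   8 127] [0.6066 0.0207 0.1242] True
```

```bash
python3 - <<'E'
from h import *
np.set_printoptions(precision=4,suppress=True)
for n in("scene","side"):
    p,w,ok=cloud(n,n+"0.npz"); h=cv2.cvtColor(p,cv2.COLOR_BGR2HSV)
    roi=ok&(w[...,2]>.02)&(w[...,2]<.14)&(abs(w[...,1])<.3)&(w[...,0]>.4)&(w[...,0]<.75)
    H,S,V=h[...,0].astype(int),h[...,1],h[...,2]
    for name,m in(("orange",(H<18)&(S>140)&(w[...,2]>.05)),("blue",(H>100)&(H<120)&(S>110))):
        m=m&roi; q=w[m]; print(n,name,m.sum(),'px',np.argwhere(m).mean(0)[::-1],'min',q.min(0),'max',q.max(0))
        t=q[q[:,2]>(.116 if name=="orange" else .111)]
        if len(t): print('  top',len(t),t.mean(0),t.min(0),t.max(0))
        if name=="blue" and len(t)>3: print('  PCA',np.linalg.svd(t[:,:2]-t[:,:2].mean(0),full_matrices=False)[2][0])
    m=(abs(w[...,2]-.016)<.006)&(S<70)&ok&(w[...,0]>.4)&(w[...,0]<.85)&(abs(w[...,1]-.07)<.25)&(V<(56 if n=="scene" else 85))
    m=cv2.morphologyEx(m.astype(np.uint8),cv2.MORPH_OPEN,np.ones((3,3)))
    k,l,st,_=cv2.connectedComponentsWithStats(cv2.dilate(m,np.ones((15,15)))); b=1+np.argmax(st[1:,4])
    q=w[(l==b)&(m>0)]; print(n,'plate',m.sum(),cv2.minAreaRect(q[:,:2].astype(np.float32)),np.median(q[:,2]))
    m=roi&(S<60)&(w[...,2]>.115)&(abs(w[...,1])<.07); print(n,'shaft top',m.sum(),np.mean(w[m],0),w[m].min(0),w[m].max(0))
E
```

```text
scene orange 132 px [311.9394 211.5909] min [0.5015 0.0199 0.075 ] max [0.5267 0.0401 0.1261]
  top 64 [0.5142 0.03   0.1204] [0.5015 0.0207 0.1161] [0.5248 0.0401 0.1261]
scene blue 102 px [361.9706 232.6569] min [0.5855 0.1034 0.1019] max [0.6346 0.1211 0.1207]
  top 93 [0.6099 0.1113 0.1158] [0.5855 0.1034 0.1119] [0.6346 0.1211 0.1207]
  PCA [ 0.9771 -0.2128]
scene plate 5502 ((0.5953288078308105, 0.10383940488100052), (0.29573798179626465, 0.23139500617980957), 80.02208709716797) 0.016523110657247653
scene shaft top 78 [0.6102 0.0238 0.1239] [0.5994 0.0152 0.1151] [0.6193 0.0331 0.1312]
side orange 440 px [254.1841 242.7023] min [0.4917 0.0171 0.0639] max [0.5226 0.1225 0.1206]
  top 100 [0.5115 0.0287 0.1188] [0.5011 0.0194 0.116 ] [0.5222 0.0413 0.1206]
side blue 677 px [307.0502 217.2777] min [ 0.5619 -0.0424  0.022 ] max [0.6317 0.1199 0.1159]
  top 111 [0.6071 0.1107 0.1134] [0.5833 0.102  0.1111] [0.6303 0.1199 0.1159]
  PCA [ 0.9824 -0.187 ]
side plate 5755 ((0.5913540720939636, 0.1047537624835968), (0.3025452196598053, 0.22915533185005188), 80.08867645263672) 0.014948011588490018
side shaft top 114 [0.6061 0.0212 0.122 ] [0.5969 0.0139 0.1152] [0.6152 0.0339 0.1261]
```

```bash
cat >> h.py <<'E'
from scipy.spatial.transform import Rotation as R
FX=np.array([.985,-.173]);FY=np.array([.173,.985]);O=np.array([.608,.1017]);PIV=O-.105*FX
def arc(th,off=0):  # grip centre at lever angle th
    a=np.radians(-85)-th; return PIV+.09*np.array([np.cos(a),np.sin(a)])
def rows(s,targets):  # (x,y,z,yaw_deg of tool y) -> tool deltas cm, spin
    r=R.from_rotvec(s['ee_rot']); y0=np.degrees(np.arctan2(*r.as_matrix()[1::-1,1])); print('yaw',y0)
    for x,y,z,yaw in targets:
        d=r.inv().apply(np.array([x,y,z])-s['ee_pos'])*100
        print(np.round(d,1).tolist(),round(float(-np.radians((yaw-y0+180)%360-180)),2))
E
python3 - <<'E'
from rig import *
from h import *
try: print(grasp_offset)
except NameError: print('none')
rows(state(),[(*arc(0),z,-25) for z in(.2,.079)])
E
```

```text
-0.0187
yaw 73.63023425144263
[-48.3, -45.1, -0.1] 1.72
[-48.3, -45.1, 12.0] 1.72
```

>>> {"fn": "carry_out", "kwargs": {
  "motion": [
    {"delta_pos":[-12,-11.3,0],"spin":0.43},
    {"delta_pos":[-24,-22.5,0],"spin":0.86},
    {"delta_pos":[-48.3,-45.1,0],"spin":1.72},
    {"delta_pos":[-48.3,-45.1,0],"spin":1.72},
    {"delta_pos":[-48.3,-45.1,0],"spin":1.72},
    {"delta_pos":[-48.3,-45.1,0],"spin":1.72},
    {"delta_pos":[-48.3,-45.1,0],"spin":1.72},
    {"delta_pos":[-48.3,-45.1,0],"spin":1.72},
    {"delta_pos":[-48.3,-45.1,0],"spin":1.72},
    {"delta_pos":[-48.3,-45.1,0],"spin":1.72},
    {"delta_pos":[-48.3,-45.1,0],"spin":1.72},
    {"delta_pos":[-48.3,-45.1,0],"spin":1.72},
    {"delta_pos":[-48.3,-45.1,0],"spin":1.72},
    {"delta_pos":[-48.3,-45.1,0],"spin":1.72},
    {"delta_pos":[-48.3,-45.1,0],"spin":1.72},
    {"delta_pos":[-48.3,-45.1,0],"spin":1.72},
    {"delta_pos":[-48.3,-45.1,0],"spin":1.72},
    {"delta_pos":[-48.3,-45.1,0],"spin":1.72},
    {"delta_pos":[-48.3,-45.1,0],"spin":1.72},
    {"delta_pos":[-48.3,-45.1,0],"spin":1.72}
  ],
  "gripper": 5
}}

```text
time: 1.77
ee_pos: [0.5119, 0.0322, 0.1991]
ee_rot: [-2.646, -1.692, 0.001]
contact_force: [0.3, 0.3, 0.2]
finger_gap: 0.0502
finger_force: 0.0
```

```bash
python3 - <<'E'
from rig import *
from h import *
s=state();print(s['time'],s['ee_pos'],s['qpos'].round(2),s['finger_gap'],s['contact_force'])
rows(s,[(*arc(0),z,-25) for z in(.2,.14,.079)])
print('arc')
rows(s,[(*arc(t),.079,-25-np.degrees(t-.5)*0) for t in np.arange(0,1.2,.1)])
E
```

```text
1.7667 [0.51191422 0.03219108 0.19906116] [-0.7   0.15  0.65  1.7  -0.1   1.32 -0.47] 0.050219676510573984 [0.3378053  0.31309621 0.18446953]
yaw -24.80098338583122
[-0.2, 0.1, -0.1] 0.0
[-0.2, 0.1, 5.9] 0.0
[-0.2, 0.1, 12.0] 0.0
arc
yaw -24.80098338583122
[-0.2, 0.1, 12.0] 0.0
[-0.6, -0.7, 12.0] 0.0
[-0.9, -1.5, 12.0] 0.0
[-1.1, -2.4, 12.0] 0.0
[-1.3, -3.3, 12.0] 0.0
[-1.3, -4.2, 12.0] 0.0
[-1.3, -5.1, 12.0] 0.0
[-1.2, -5.9, 12.0] 0.0
[-1.0, -6.8, 12.0] 0.0
[-0.7, -7.7, 12.0] 0.0
[-0.3, -8.5, 12.0] 0.0
[0.1, -9.3, 12.0] 0.0
```

>>> {"fn": "carry_out", "kwargs": {
  "motion": [
    {"delta_pos":[0,0,3],"spin":0},
    {"delta_pos":[0,0,6],"spin":0},
    {"delta_pos":[0,0,9],"spin":0},
    {"delta_pos":[0,0,11],"spin":0},
    {"delta_pos":[0,0,12],"spin":0},
    {"delta_pos":[0,0,12],"spin":0},
    {"delta_pos":[0,0,12],"spin":0}
  ]
}}

```text
time: 2.35
ee_pos: [0.5125, 0.0316, 0.0799]
ee_rot: [-2.647, -1.692, 0.0]
contact_force: [-0.4, -0.7, 0.8]
finger_gap: 0.0503
finger_force: 0.0
```

```bash
python3 - <<'E'
from rig import *
from h import *
s=state();print(s['time'],s['ee_pos'],s['contact_force'])
rows(s,[(*arc(0),.079,-25)])
p,d=camera("wrist"); cv2.imwrite("pics/w1.png",p)
E
```

```text
2.35 [0.51251342 0.03155357 0.07990751] [-0.43502198 -0.66037135  0.7538056 ]
yaw -24.844805205932143
[-0.1, 0.0, 0.1] 0.0
```

View pics/w1.png

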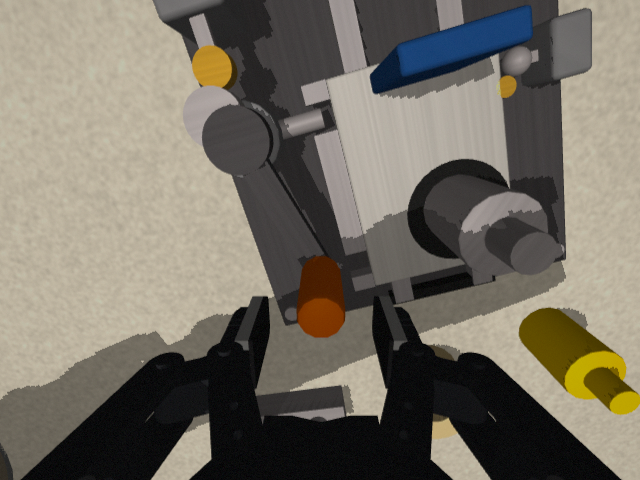

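The wrist view has the orange post at (321,300), centred between the open fingers at columns 255 and 385, clear on both sides. Next I push it along its arc.

>>> {"fn": "carry_out", "kwargs": {
  "motion": [
    {"delta_pos":[-0.3,-0.8,0]},
    {"delta_pos":[-0.6,-1.6,0]},
    {"delta_pos":[-0.9,-2.5,0]},
    {"delta_pos":[-1.0,-3.4,0]},
    {"delta_pos":[-1.1,-4.3,0]},
    {"delta_pos":[-1.1,-5.2,0]},
    {"delta_pos":[-1.0,-6.0,0]},
    {"delta_pos":[-0.8,-6.9,0]},
    {"delta_pos":[-0.5,-7.8,0]},
    {"delta_pos":[-0.1,-8.6,0]},
    {"delta_pos":[0.1,-9.0,0]},
    {"delta_pos":[0.1,-9.0,0]},
    {"delta_pos":[0.1,-9.0,0]}
  ]
}}

```text
invalid input
```

```bash
cat > look.py <<'E'
from rig import *
from h import *
import sys
np.set_printoptions(precision=4,suppress=True)
s=state();print(s['time'],s['ee_pos'],s['contact_force'],s['qpos'])
for n in("scene","side"):
    p,d=camera(n); i=camera_info(n); np.savez("t.npz",p=p,d=d,**i); cv2.imwrite(f"pics/{n}_{sys.argv[1]}.png",p)
    p,w,ok=cloud(n,"t.npz"); h=cv2.cvtColor(p,cv2.COLOR_BGR2HSV)
    roi=ok&(w[...,2]>.02)&(w[...,2]<.14)&(abs(w[...,1])<.3)&(w[...,0]>.38)&(w[...,0]<.75)
    H,S=h[...,0],h[...,1]
    for nm,m in(("orange",(H<18)&(S>140)&(w[...,2]>.112)),("blue",(H>100)&(H<120)&(S>110)&(w[...,2]>.108)),("shaft",(S<60)&(w[...,2]>.116)&(w[...,0]>.58)&(w[...,0]<.66))):
        q=w[m&roi]
        if len(q)<5: print(n,nm,'none'); continue
        c=np.median(q,0); f=np.array([(c[:2]-O)@FX,(c[:2]-O)@FY]); v=c[:2]-PIV
        print(n,nm,len(q),c,'fix',f,'lever',np.radians(-85)-np.arctan2(v[1],v[0]) if nm=="orange" else '')
E
python3 look.py a
```

```text
2.4 [0.5132 0.0314 0.0807] [ 0.3606  0.2403 -0.2921] [-0.6607  0.2712  0.63    1.8564 -0.1814  1.0697 -0.3947]
scene orange none
scene blue 99 [0.6098 0.1116 0.1158] fix [0.0001 0.01  ] lever 
scene shaft 77 [0.6104 0.0239 0.1255] fix [ 0.0158 -0.0762] lever 
side orange 131 [0.5111 0.026  0.1186] fix [-0.0823 -0.0913] lever 0.01760647332775256
side blue 155 [0.6064 0.1096 0.113 ] fix [-0.003   0.0075] lever 
side shaft 110 [0.606  0.02   0.1234] fix [ 0.0122 -0.0808] lever
```

Spin is required in each row.

>>> {"fn": "carry_out", "kwargs": {
  "motion": [
    {"delta_pos":[-0.3,-0.8,0],"spin":0},
    {"delta_pos":[-0.6,-1.6,0],"spin":0},
    {"delta_pos":[-0.9,-2.5,0],"spin":0},
    {"delta_pos":[-1.0,-3.4,0],"spin":0},
    {"delta_pos":[-1.1,-4.3,0],"spin":0},
    {"delta_pos":[-1.1,-5.2,0],"spin":0},
    {"delta_pos":[-1.0,-6.0,0],"spin":0},
    {"delta_pos":[-0.8,-6.9,0],"spin":0},
    {"delta_pos":[-0.5,-7.8,0],"spin":0},
    {"delta_pos":[-0.1,-8.6,0],"spin":0},
    {"delta_pos":[0.1,-9.0,0],"spin":0},
    {"delta_pos":[0.1,-9.0,0],"spin":0},
    {"delta_pos":[0.1,-9.0,0],"spin":0}
  ]
}}

```text
time: 3.58
ee_pos: [0.4311, 0.0697, 0.0797]
ee_rot: [-2.648, -1.691, -0.001]
contact_force: [0.3, 0.4, -0.5]
finger_gap: 0.0501
finger_force: 0.0
```

```bash
python3 look.py b
```

```text
3.5833 [0.4311 0.0697 0.0797] [ 0.2615  0.4086 -0.4943] [-0.7985  0.0787  0.5963  2.0425 -0.0519  1.0339 -0.6114]
scene orange none
scene blue 100 [0.6096 0.1113 0.1153] fix [-0.0001  0.0097] lever 
scene shaft 82 [0.6109 0.0242 0.1243] fix [ 0.0162 -0.0758] lever 
side orange 114 [0.4299 0.0627 0.1188] fix [-0.1687 -0.0693] lever 1.004757750694623
side blue 156 [0.6064 0.11   0.113 ] fix [-0.003   0.0079] lever 
side shaft 105 [0.6062 0.0202 0.1231] fix [ 0.0123 -0.0806] lever
```

```bash
python3 - <<'E'
from rig import *
from h import *
s=state()
T=O+.009*FY; print(T)
rows(s,[(s['ee_pos'][0],s['ee_pos'][1],.18,-25),(*T,.18,-100),(*T,.088,-100)])
E
```

```text
[0.609557 0.110565]
yaw -24.94535253641763
[0.0, 0.0, -10.0] 0.0
[11.3, 14.4, -10.0] 1.31
[11.3, 14.4, -0.8] 1.31
```

>>> {"fn": "carry_out", "kwargs": {
  "motion": [
    {"delta_pos":[0,0,-3],"spin":0},
    {"delta_pos":[0,0,-6.5],"spin":0},
    {"delta_pos":[0,0,-10],"spin":0},
    {"delta_pos":[2,2.5,-10],"spin":0.12},
    {"delta_pos":[4,5,-10],"spin":0.24},
    {"delta_pos":[6,7.6,-10],"spin":0.36},
    {"delta_pos":[8,10.2,-10],"spin":0.48},
    {"delta_pos":[10,12.7,-10],"spin":0.6},
    {"delta_pos":[11.3,14.4,-10],"spin":0.72},
    {"delta_pos":[11.3,14.4,-10],"spin":0.84},
    {"delta_pos":[11.3,14.4,-10],"spin":0.96},
    {"delta_pos":[11.3,14.4,-10],"spin":1.08},
    {"delta_pos":[11.3,14.4,-10],"spin":1.2},
    {"delta_pos":[11.3,14.4,-10],"spin":1.31},
    {"delta_pos":[11.3,14.4,-10],"spin":1.31},
    {"delta_pos":[11.3,14.4,-10],"spin":1.31},
    {"delta_pos":[11.3,14.4,-10],"spin":1.31}
  ]
}}

```text
time: 5.1
ee_pos: [0.6095, 0.1112, 0.1792]
ee_rot: [3.13, -0.268, -0.0]
contact_force: [-0.2, -0.5, 0.6]
finger_gap: 0.05
finger_force: 0.0
```

```bash
python3 - <<'E'
from rig import *
from h import *
s=state();print(s['time'],s['ee_pos'],s['qpos'].round(2),s['finger_gap'])
T=O+.009*FY
rows(s,[(*T,.18,-100),(*T,.088,-100)])
E
python3 look.py c
```

```text
5.1 [0.60951958 0.1111815  0.17923582] [-0.8   0.47  0.81  1.45 -0.34  1.37 -1.72] 0.049968333712285644
yaw -99.77930587814434
[0.0, 0.1, -0.1] 0.0
[0.0, 0.1, 9.1] 0.0
5.1 [0.6095 0.1112 0.1792] [-0.1693 -0.4877  0.5831] [-0.7961  0.4697  0.8059  1.4454 -0.3393  1.3702 -1.7187]
scene orange 66 [0.4359 0.0662 0.1204] fix [-0.1634 -0.0647] lever 0.9953445822652385
scene blue 104 [0.611  0.1113 0.1154] fix [0.0013 0.01  ] lever 
scene shaft 78 [0.611  0.024  0.1253] fix [ 0.0164 -0.076 ] lever 
side orange 112 [0.4298 0.063  0.1188] fix [-0.1689 -0.0689] lever 1.00842783861171
side blue 149 [0.6065 0.1095 0.113 ] fix [-0.0028  0.0075] lever 
side shaft 109 [0.606  0.0199 0.1234] fix [ 0.0122 -0.0809] lever
```

>>> {"fn": "carry_out", "kwargs": {
  "motion": [
    {"delta_pos":[0,0,3],"spin":0},
    {"delta_pos":[0,0,6],"spin":0},
    {"delta_pos":[0,0,8.5],"spin":0},
    {"delta_pos":[0,0,9.2],"spin":0},
    {"delta_pos":[0,0,9.2],"spin":0},
    {"delta_pos":[0,0,9.2],"spin":0}
  ]
}}

```text
time: 5.7
ee_pos: [0.6099, 0.1112, 0.0883]
ee_rot: [3.13, -0.272, 0.001]
contact_force: [1.4, 0.3, 0.7]
finger_gap: 0.05
finger_force: 0.0
```

>>> {"fn": "carry_out", "kwargs": {
  "motion": [
    {"delta_pos":[0,0,0],"spin":0},
    {"delta_pos":[0,0,0],"spin":0},
    {"delta_pos":[0,0,0],"spin":0},
    {"delta_pos":[0,0,0],"spin":0},
    {"delta_pos":[0,0,0],"spin":0},
    {"delta_pos":[0,0,0],"spin":0},
    {"delta_pos":[0,0,0],"spin":0},
    {"delta_pos":[0,0,0],"spin":0}
  ],
  "gripper": 0.5,
  "grip_force": 40
}}

```text
time: 6.37
ee_pos: [0.6094, 0.1114, 0.0874]
ee_rot: [3.13, -0.273, -0.0]
contact_force: [-0.0, 0.7, 0.3]
finger_gap: 0.005
finger_force: 0.0
```

```bash
python3 - <<'E'
from rig import *
from h import *
s=state();print(s['time'],s['ee_pos'],s['finger_gap'],s['finger_force'],s['contact_force'])
p=s['ee_pos']
rows(s,[(*(p[:2]+d*FY),p[2],-99.9) for d in(.02,.05,.08,.1)])
E
```

```text
6.3667 [0.60940855 0.11143532 0.0873806 ] 0.00499664400477194 0.0 [-0.01731783  0.7229655   0.34546652]
yaw -99.97657290823217
[-0.0, -2.0, -0.0] -0.0
[-0.0, -5.0, -0.0] -0.0
[-0.0, -8.0, -0.0] -0.0
[-0.0, -10.0, -0.0] -0.0
```

The fingers closed to 5 mm without force, so they may have missed the tab or something else is off. I look before moving.

```bash
python3 look.py d; python3 - <<'E'
from rig import *
import cv2,numpy as np
p,d=camera("wrist"); q=cv2.imread("pics/side_d.png")[150:330,180:420]; q=cv2.resize(q,(640,480))
cv2.imwrite("pics/d2.png",np.hstack([cv2.resize(p,(400,300)),cv2.resize(q,(400,300))]))
E
```

```text
6.3667 [0.6094 0.1114 0.0874] [-0.0173  0.723   0.3455] [-0.7777  0.5412  0.7675  1.5645 -0.3943  1.1969 -1.6808]
scene orange 73 [0.4353 0.0665 0.1198] fix [-0.164  -0.0645] lever 1.001976511948
scene blue 39 [0.6245 0.1077 0.1148] fix [0.0152 0.0088] lever 
scene shaft 132 [0.6132 0.0309 0.1267] fix [ 0.0174 -0.0689] lever 
side orange 112 [0.4304 0.0632 0.1185] fix [-0.1683 -0.0686] lever 1.0060205235233592
side blue 131 [0.6064 0.109  0.1126] fix [-0.0029  0.0069] lever 
side shaft 222 [0.6062 0.0939 0.1244] fix [-0.0004 -0.008 ] lever
```

View pics/d2.png

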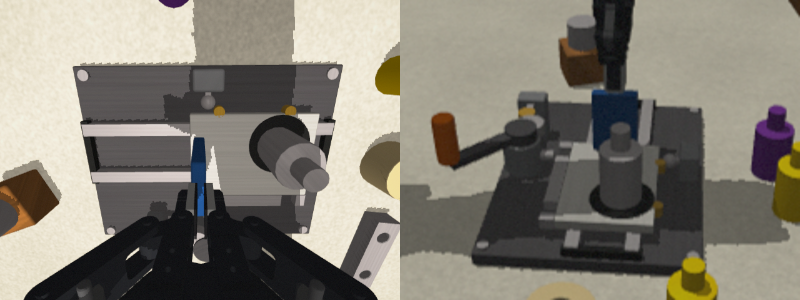

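```bash
python3 - <<'E'
import cv2,numpy as np
from rig import *
p,d=camera("wrist")
a=cv2.resize(cv2.imread("pics/side_d.png")[170:270,260:360],(400,400),interpolation=cv2.INTER_NEAREST)
b=cv2.resize(p[200:440,200:440],(400,400))
cv2.imwrite("pics/d3.png",cv2.convertScaleAbs(np.hstack([a,b]),alpha=1.8))
E
```

```text
(no output)
```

View pics/d3.png

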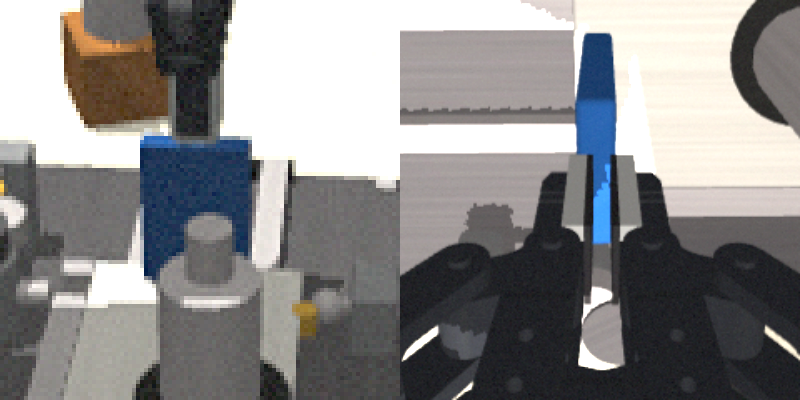

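```bash
python3 - <<'E'
from rig import *
from h import *
np.set_printoptions(precision=4,suppress=True)
s=state(); i=camera_info("wrist"); print(s['ee_pos'],i['world_from_camera'])
for n in("side","scene","wrist"):
    p,d=camera(n); np.savez("t.npz",p=p,d=d,**camera_info(n)); p,w,ok=cloud(n,"t.npz"); h=cv2.cvtColor(p,cv2.COLOR_BGR2HSV)
    m=ok&(h[...,1]<90)&(np.hypot(w[...,0]-.609,w[...,1]-.111)<.05)&(w[...,2]>.085)&(w[...,2]<.22)
    q=w[m]; print(n,len(q),np.histogram(q[:,2],bins=np.arange(.085,.225,.01))[0])
    lo=q[q[:,2]<np.percentile(q[:,2],8)]; print(lo.min(0),lo.max(0),lo.mean(0))
E
```

```text
[0.6094 0.1114 0.0873] [[-0.1736 -0.9302 -0.3235  0.6939]
 [-0.9848  0.1641  0.0567  0.0975]
 [ 0.0003  0.3284 -0.9445  0.2614]
 [ 0.      0.      0.      1.    ]]
side 607 [ 4  0  6 27 60 68 57 15 69 43 68 51 70 69]
[0.5957 0.0968 0.0869] [0.6323 0.1167 0.1272] [0.6124 0.1036 0.1193]
scene 741 [  6   7   9  15  32  43  33  38 109 112 102  81 106  48]
[0.595  0.097  0.0867] [0.6374 0.1256 0.1329] [0.6226 0.1113 0.1173]
wrist 45895 [    8     6    31    77   620   802   820  1721  5549  7181  9865 10896
  7948   371]
[0.5988 0.0826 0.0855] [0.6347 0.1417 0.1637] [0.6185 0.1109 0.1466]
```

The side crop shows the fingertips (195,135) ending at the tab's top edge. The depth agrees: the tips are at about 0.118 m, roughly 30 mm higher than the reported TCP. I will open, go lower while watching the force, and close again.

>>> {"fn": "carry_out", "kwargs": {
  "motion": [
    {"delta_pos":[0,0,0],"spin":0},
    {"delta_pos":[0,0,0],"spin":0},
    {"delta_pos":[0,0,0],"spin":0},
    {"delta_pos":[0,0,0],"spin":0},
    {"delta_pos":[0,0,0],"spin":0},
    {"delta_pos":[0,0,0.7],"spin":0},
    {"delta_pos":[0,0,1.4],"spin":0},
    {"delta_pos":[0,0,2.1],"spin":0},
    {"delta_pos":[0,0,2.1],"spin":0},
    {"delta_pos":[0,0,2.1],"spin":0}
  ],
  "gripper": 5
}}

```text
time: 7.55
ee_pos: [0.6088, 0.1113, 0.0654]
ee_rot: [3.129, -0.273, -0.003]
contact_force: [-0.2, 0.0, 0.7]
finger_gap: 0.0503
finger_force: 0.0
```

```bash
cat > tip.py <<'E'
from rig import *
from h import *
import sys
np.set_printoptions(precision=4,suppress=True)
s=state(); print(s['time'],s['ee_pos'],s['finger_gap'],s['contact_force']); e=s['ee_pos']
for n in("side","scene"):
    p,d=camera(n); np.savez("t.npz",p=p,d=d,**camera_info(n)); p,w,ok=cloud(n,"t.npz"); h=cv2.cvtColor(p,cv2.COLOR_BGR2HSV)
    m=ok&(h[...,2]<60)&(h[...,1]<90)&(np.hypot(w[...,0]-e[0],w[...,1]-e[1])<.06)&(w[...,2]>.05)&(w[...,2]<.22)
    q=w[m]; print(n,np.histogram(q[:,2],bins=np.arange(.05,.22,.01))[0])
    cv2.imwrite(f"pics/tip_{n}_{sys.argv[1]}.png",p)
E
python3 tip.py a
```

```text
7.55 [0.6088 0.1113 0.0654] 0.050263126360812836 [-0.2259  0.0459  0.7029]
side [ 10   9   6   2   6  39  60  60  23  31  90  33  31  49 109 168]
scene [ 24  13  10   7   6  16  53  33  30  40 160  82  95  70 108 170]
```

>>> {"fn": "carry_out", "kwargs": {
  "motion": [
    {"delta_pos":[0,0,0],"spin":0},
    {"delta_pos":[0,0,0],"spin":0},
    {"delta_pos":[0,0,0],"spin":0},
    {"delta_pos":[0,0,0],"spin":0},
    {"delta_pos":[0,0,0],"spin":0},
    {"delta_pos":[0,0,0],"spin":0},
    {"delta_pos":[0,0,0],"spin":0},
    {"delta_pos":[0,0,0],"spin":0}
  ],
  "gripper": 0.5,
  "grip_force": 40
}}

```text
time: 8.32
ee_pos: [0.6099, 0.113, 0.0669]
ee_rot: [-3.128, 0.271, -0.002]
contact_force: [0.8, 5.4, 3.0]
finger_gap: 0.0107
finger_force: 43.0
```

>>> {"fn": "carry_out", "kwargs": {
  "motion": [
    {"delta_pos":[0,-0.2,0],"spin":0},
    {"delta_pos":[0,-0.5,0],"spin":0},
    {"delta_pos":[0,-0.9,0],"spin":0},
    {"delta_pos":[0,-1.3,0],"spin":0},
    {"delta_pos":[0,-1.8,0],"spin":0},
    {"delta_pos":[0,-2.3,0],"spin":0},
    {"delta_pos":[0,-2.8,0],"spin":0},
    {"delta_pos":[0,-3.3,0],"spin":0},
    {"delta_pos":[0,-3.7,0],"spin":0},
    {"delta_pos":[0,-4.0,0],"spin":0},
    {"delta_pos":[0,-4.0,0],"spin":0}
  ]
}}

```text
time: 9.23
ee_pos: [0.6163, 0.1505, 0.0669]
ee_rot: [3.129, -0.273, -0.0]
contact_force: [-2.5, 0.9, 6.5]
finger_gap: 0.0109
finger_force: 43.6
```

```bash
python3 look.py e
```

```text
9.2333 [0.6163 0.1505 0.0669] [-2.4631  0.9418  6.4811] [-0.8063  0.5909  0.7443  1.54   -0.4203  1.177  -1.7283]
scene orange 69 [0.4349 0.0673 0.1198] fix [-0.1645 -0.0638] lever 1.0118377651618249
scene blue 50 [0.6261 0.1483 0.1153] fix [0.0097 0.0491] lever 
scene shaft 163 [0.6204 0.132  0.1257] fix [0.007  0.0319] lever 
side orange 116 [0.4298 0.0627 0.1185] fix [-0.1688 -0.0693] lever 1.005581191548023
side blue 68 [0.6024 0.1475 0.1126] fix [-0.0135  0.0441] lever 
side shaft 195 [0.6126 0.1291 0.1234] fix [-0.0002  0.0278] lever
```

Slide is moving with the gripper. I continue to the stop.

>>> {"fn": "carry_out", "kwargs": {
  "motion": [
    {"delta_pos":[0,-0.3,0],"spin":0},
    {"delta_pos":[0,-0.8,0],"spin":0},
    {"delta_pos":[0,-1.3,0],"spin":0},
    {"delta_pos":[0,-1.8,0],"spin":0},
    {"delta_pos":[0,-2.3,0],"spin":0},
    {"delta_pos":[0,-2.8,0],"spin":0},
    {"delta_pos":[0,-3.3,0],"spin":0},
    {"delta_pos":[0,-3.8,0],"spin":0},
    {"delta_pos":[0,-4.3,0],"spin":0},
    {"delta_pos":[0,-4.8,0],"spin":0},
    {"delta_pos":[0,-5.2,0],"spin":0},
    {"delta_pos":[0,-5.6,0],"spin":0},
    {"delta_pos":[0,-5.9,0],"spin":0},
    {"delta_pos":[0,-6.1,0],"spin":0},
    {"delta_pos":[0,-6.1,0],"spin":0},
    {"delta_pos":[0,-6.1,0],"spin":0}
  ]
}}

```text
time: 10.67
ee_pos: [0.6265, 0.211, 0.0669]
ee_rot: [3.13, -0.273, -0.001]
contact_force: [-3.8, 1.2, 8.2]
finger_gap: 0.0109
finger_force: 43.6
```

```bash
python3 look.py f
```

```text
10.6667 [0.6265 0.211  0.0669] [-3.7878  1.2377  8.1507] [-0.851   0.6433  0.7253  1.4564 -0.4397  1.2091 -1.8136]
scene orange 74 [0.4341 0.0674 0.1206] fix [-0.1654 -0.0638] lever 1.018740272627916
scene blue 29 [0.6383 0.2086 0.1155] fix [0.0114 0.1106] lever 
scene shaft 168 [0.6313 0.1919 0.1258] fix [0.0073 0.0929] lever 
side orange 117 [0.43   0.0625 0.1185] fix [-0.1685 -0.0695] lever 1.0018032771879235
side blue 57 [0.6106 0.2085 0.1129] fix [-0.0159  0.1057] lever 
side shaft 167 [0.6233 0.1892 0.1234] fix [-0.0001  0.0888] lever
```

>>> {"fn": "carry_out", "kwargs": {
  "motion": [
    {"delta_pos":[0,-0.2,0],"spin":0},
    {"delta_pos":[0,-0.4,0],"spin":0},
    {"delta_pos":[0,-0.4,0],"spin":0},
    {"delta_pos":[0,-0.4,0],"spin":0}
  ]
}}

```text
time: 11.1
ee_pos: [0.6266, 0.2116, 0.0668]
ee_rot: [3.126, -0.277, -0.004]
contact_force: [-9.2, -6.0, 10.5]
finger_gap: 0.0109
finger_force: 44.2
```

>>> {"fn": "carry_out", "kwargs": {
  "motion": [
    {"delta_pos":[0,0.3,0],"spin":0},
    {"delta_pos":[0,0.3,0],"spin":0},
    {"delta_pos":[0,0.3,0],"spin":0},
    {"delta_pos":[0,0.3,0],"spin":0},
    {"delta_pos":[0,0.3,0],"spin":0},
    {"delta_pos":[0,0.3,0],"spin":0},
    {"delta_pos":[0,0.3,-3],"spin":0},
    {"delta_pos":[0,0.3,-6.5],"spin":0},
    {"delta_pos":[0,0.3,-10],"spin":0},
    {"delta_pos":[0,0.3,-12],"spin":0},
    {"delta_pos":[0,0.3,-12],"spin":0}
  ],
  "gripper": 5
}}

```text
time: 12.02
ee_pos: [0.6298, 0.2121, 0.1924]
ee_rot: [-3.126, 0.273, -0.012]
contact_force: [-0.2, 0.6, 0.9]
finger_gap: 0.0498
finger_force: 0.0
```

```bash
python3 look.py g; python3 - <<'E'
from rig import *
from h import *
s=state(); a=arc(1.02); print(a)
rows(s,[(*a,.185,-25),(*a,.058,-25)])
E
```

```text
12.0167 [0.6298 0.2121 0.1924] [-0.2492  0.6069  0.8595] [-0.8614  0.5558  0.7739  1.2937 -0.3829  1.4315 -1.8609]
scene orange 66 [0.4342 0.0672 0.1202] fix [-0.1652 -0.0641] lever 1.0152422394271596
scene blue 97 [0.6263 0.2099 0.1149] fix [-0.0007  0.1097] lever 
scene shaft 74 [0.6266 0.1225 0.1241] fix [0.0147 0.0237] lever 
side orange 115 [0.4302 0.0622 0.1183] fix [-0.1683 -0.0697] lever 0.9987305176220538
side blue 116 [0.6219 0.208  0.1129] fix [-0.0047  0.1071] lever 
side shaft 80 [0.623  0.1183 0.123 ] fix [0.0119 0.019 ] lever 
[0.4322824  0.06625736]
yaw -99.96877638975552
[-16.7, 17.7, 0.2] -1.31
[-16.7, 17.8, 12.9] -1.31
```

>>> {"fn": "carry_out", "kwargs": {
  "motion": [
    {"delta_pos":[-1.6,1.7,0],"spin":-0.12},
    {"delta_pos":[-3.2,3.4,0],"spin":-0.24},
    {"delta_pos":[-5,5.3,0],"spin":-0.36},
    {"delta_pos":[-6.8,7.2,0],"spin":-0.48},
    {"delta_pos":[-8.6,9.1,0],"spin":-0.6},
    {"delta_pos":[-10.4,11,0],"spin":-0.72},
    {"delta_pos":[-12.2,12.9,0],"spin":-0.84},
    {"delta_pos":[-14,14.8,0],"spin":-0.96},
    {"delta_pos":[-15.5,16.4,0],"spin":-1.08},
    {"delta_pos":[-16.7,17.7,0],"spin":-1.2},
    {"delta_pos":[-16.7,17.7,0],"spin":-1.31},
    {"delta_pos":[-16.7,17.7,0],"spin":-1.31},
    {"delta_pos":[-16.7,17.7,0],"spin":-1.31}
  ]
}}

```text
time: 13.2
ee_pos: [0.4314, 0.0669, 0.1856]
ee_rot: [-2.65, -1.686, 0.002]
contact_force: [0.9, 0.0, 1.0]
finger_gap: 0.0499
finger_force: 0.0
```

```bash
python3 - <<'E'
from rig import *
from h import *
s=state(); a=arc(1.02); print(s['ee_pos'],s['qpos'].round(2))
rows(s,[(*a,.185,-25),(*a,.058,-25)])
E
```

```text
[0.43139355 0.06686288 0.18558354] [-0.93 -0.05  0.68  1.9   0.03  1.29 -0.69]
yaw -25.07284565963813
[-0.0, 0.1, 0.1] -0.0
[-0.0, 0.1, 12.8] -0.0
```

>>> {"fn": "carry_out", "kwargs": {
  "motion": [
    {"delta_pos":[0,0,3],"spin":0},
    {"delta_pos":[0,0,6],"spin":0},
    {"delta_pos":[0,0,8],"spin":0},
    {"delta_pos":[0,0,10],"spin":0},
    {"delta_pos":[0,0,11.5],"spin":0},
    {"delta_pos":[0,0,12.5],"spin":0},
    {"delta_pos":[0,0,12.5],"spin":0},
    {"delta_pos":[0,0,12.5],"spin":0}
  ]
}}

```text
time: 13.87
ee_pos: [0.4319, 0.0664, 0.0611]
ee_rot: [2.649, 1.687, -0.003]
contact_force: [0.1, -0.0, 0.6]
finger_gap: 0.0497
finger_force: 0.0
```

```bash
python3 - <<'E'
from rig import *
from h import *
s=state(); print(s['ee_pos'],s['contact_force'],s['qpos'].round(2))
rows(s,[(*arc(t),s['ee_pos'][2],-25) for t in (1.02,.9,.8,.7,.6,.5,.4,.3,.2,.1,0)])
E
```

```text
[0.43185293 0.06635206 0.06108786] [ 0.08562124 -0.04034719  0.58870551] [-0.89  0.12  0.71  2.06 -0.09  0.99 -0.57]
yaw -25.00877363483435
[0.0, 0.0, -0.0] -0.0
[-0.4, 1.0, 0.0] -0.0
[-0.7, 1.9, 0.0] -0.0
[-0.9, 2.8, 0.0] -0.0
[-1.0, 3.6, 0.0] -0.0
[-1.1, 4.5, -0.0] -0.0
[-1.0, 5.4, -0.0] -0.0
[-0.9, 6.3, -0.0] -0.0
[-0.6, 7.2, -0.0] -0.0
[-0.3, 8.0, -0.0] -0.0
[0.1, 8.8, -0.0] -0.0
```

>>> {"fn": "carry_out", "kwargs": {
  "motion": [
    {"delta_pos":[-0.4,1.0,0],"spin":0},
    {"delta_pos":[-0.7,1.9,0],"spin":0},
    {"delta_pos":[-0.9,2.8,0],"spin":0},
    {"delta_pos":[-1.0,3.6,0],"spin":0},
    {"delta_pos":[-1.1,4.5,0],"spin":0},
    {"delta_pos":[-1.0,5.4,0],"spin":0},
    {"delta_pos":[-0.9,6.3,0],"spin":0},
    {"delta_pos":[-0.6,7.2,0],"spin":0},
    {"delta_pos":[-0.3,8.0,0],"spin":0},
    {"delta_pos":[0.1,8.8,0],"spin":0},
    {"delta_pos":[0.1,8.8,0],"spin":0},
    {"delta_pos":[0.1,8.8,0],"spin":0}
  ]
}}

```text
time: 14.87
ee_pos: [0.513, 0.0304, 0.0616]
ee_rot: [2.648, 1.689, 0.0]
contact_force: [-0.6, 1.3, 0.1]
finger_gap: 0.0501
finger_force: 0.0
```

```bash
python3 look.py i
```

```text
14.8667 [0.513  0.0304 0.0616] [-0.6408  1.2763  0.0532] [-0.7324  0.3152  0.7258  1.8789 -0.2409  1.0358 -0.3421]
scene orange none
scene blue 88 [0.6262 0.2098 0.1151] fix [-0.0008  0.1096] lever 
scene shaft 79 [0.6271 0.1224 0.1248] fix [0.0152 0.0237] lever 
side orange 128 [0.5111 0.0254 0.1186] fix [-0.0823 -0.0919] lever 0.0183712970854657
side blue 115 [0.622  0.2081 0.1129] fix [-0.0046  0.1072] lever 
side shaft 82 [0.6233 0.1184 0.1231] fix [0.0122 0.0191] lever
```

Locked: the lever reads 0.018, the same as at the start. I raise the gripper clear and check.

>>> {"fn": "carry_out", "kwargs": {
  "motion": [
    {"delta_pos":[0,0,-3],"spin":0},
    {"delta_pos":[0,0,-6.5],"spin":0},
    {"delta_pos":[0,0,-10],"spin":0},
    {"delta_pos":[0,0,-13],"spin":0},
    {"delta_pos":[0,0,-15],"spin":0},
    {"delta_pos":[0,0,-15],"spin":0},
    {"delta_pos":[0,0,-15],"spin":0}
  ]
}}

```text
time: 15.55
ee_pos: [0.5126, 0.0305, 0.2124]
ee_rot: [-2.648, -1.69, -0.004]
contact_force: [0.1, 0.0, -0.7]
finger_gap: 0.0498
finger_force: 0.0
```

```bash
python3 look.py j
```

```text
15.55 [0.5126 0.0305 0.2124] [ 0.1256  0.0067 -0.6507] [-0.8025  0.1522  0.7702  1.6807 -0.1097  1.3503 -0.449 ]
scene orange 71 [0.5161 0.0299 0.1205] fix [-0.0781 -0.0866] lever -0.0402870810659135
scene blue 88 [0.6274 0.2096 0.1158] fix [0.0004 0.1096] lever 
scene shaft 76 [0.6279 0.1218 0.1248] fix [0.0161 0.0233] lever 
side orange 133 [0.5111 0.0257 0.1186] fix [-0.0823 -0.0917] lever 0.018019410819850368
side blue 118 [0.6225 0.208  0.1127] fix [-0.0041  0.1072] lever 
side shaft 83 [0.6231 0.1179 0.123 ] fix [0.012  0.0186] lever
```

View pics/side_j.png

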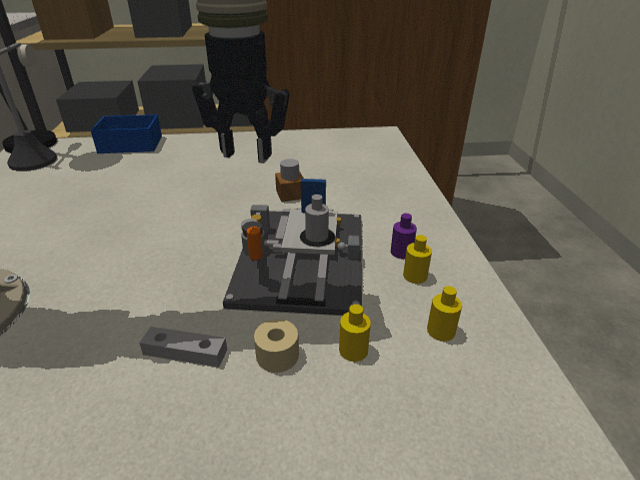

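The side view shows the lever locked (254,243), the slide at the far end with its tab at (314,195), the shaft upright at (317,222), the other parts unmoved and the gripper clear of everything.

```bash
python3 -c "
from rig import *
print(finish_job())"
```

```text
the job is handed in; nothing more can be done
None
```

The job is handed in: the lever was clicked open, the slide drawn about 100 mm to its far stop and the lever pushed back to locked, with the shaft still upright on its pad and the other parts unmoved in the last camera view; no verdict came back.

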